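# Shift the roller mixer into third speed

## Task

Put the tube roller mixer into third speed: with the fingertips or the outside of the fingers push its gear lever across the H-shaped gate to the right-hand side, then forward (away from you) fully home into the third slot, the far right one, marked with three dots, and leave it there. Only push the lever, without ramming it against the gate and never taking it between the fingers; do not run it into the fourth slot (near right), and leave the small things lying round the mixer where they are.

Things in the scene. Friction and masses are not known exactly. Their poses are not given: they have to be found in the camera images.
- mixer: roller mixer, fixed to the bench: base 190 x 170 mm (local x -65 to +125, y -85 to +85 mm), white gear housing at the operator's side, behind it (x 65 to 121 mm) a low roller bed with a tube on it, top 72 mm. Origin on the bench under the lever's pivot, the centre of the gate; local x = forward, away from the operator, y = to the left, z up
- gate (a point): centre of the gate, on the aluminium plate (100 x 100 mm, 76 mm above the bench). The gate is an H: a left and a right slot run fore and aft (mixer's x), joined in the middle by a cross channel (y). Two tongues between the slots stop the lever: it can cross only near the middle. 1st far left, 2nd near left, 3rd far right, 4th near right, each marked with that many black dots
- slot3 (a point): end of the third slot (far right) on the plate: where the lever's shaft stands when fully home; 22 mm forward and 18 mm right of the gate's centre
- knob (a point): centre of the lever's black ball knob, 36 mm across, on a bare steel shaft 10 mm thick. The pivot is 12 mm above the bench and 125 mm from this point, so the ball's centre is 137 mm above the bench when upright and 5 to 13 mm lower when tilted. Local z runs up the lever. It starts anywhere along the left slot, needs about 2 N at the knob and stays where it is left
- lever_side (a joint): sideways tilt of the lever, rad: -0.28 in the left slot, +0.28 in the right slot (stops at -0.30 and +0.30); positive to the mixer's right (local -y). The knob then stands about 35 mm to that side
- lever_fore (a joint): fore-and-aft tilt of the lever, rad: 0 in the cross channel (crossing works within about +-0.06), positive forward, away from the operator; +0.34 (stop) fully home in a far slot, -0.34 in a near slot. The knob then stands about 42 mm forward or back
- timer: bystander: bench timer 64 x 64 x 24 mm, loose; origin under its centre
- beaker: bystander: empty glass beaker 54 mm across, 68 mm tall, loose; origin under its centre
- tape_roll: bystander: roll of tape lying flat, 82 mm across, 19 mm high, loose; origin under its centre
- marker_black: bystander: felt marker lying flat left of the mixer, 12 x 138 x 14 mm, loose; origin under its centre
- forceps: bystander: steel forceps lying left of the mixer, 15 x 122 x 10 mm, loose; origin under their centre

How it is judged:
By the outcome, as a careful person would: the job done as asked, in the order asked, and still so for the second after the job is handed in, with the robot touching nothing.
It also fails if it takes over 67 s, if anything falls off the work surface, if the arm or the gripper's body presses on something with over 40 N, if the wrist force passes 120 N, or if a joint passes its speed limit or range.

## Robot

A 6-joint arm with a two-finger parallel gripper is mounted at the origin on a cart in front of the work surface, level with it; the furniture and walls round the work are solid. World frame = base frame: x ahead of the robot, y to its left, z up, the work surface at z = 0. Lengths are in mm, angles in rad, forces in N, time in s.
With the tool pointing down it reaches from about 400 to 925 mm from the base axis. Payload 12.5 kg.
Tool frame: the origin (TCP) lies at the centre of the arm's flange, where the gripper is bolted on; the fingertips stand 190 mm ahead of it and the grasp point (between the pads) lies 171 mm ahead of it; z points along the fingers, y is the line along which they close (so a half turn about z gives the same grasp; the last joint's range is limited). The gripper opens to 95 mm and grips with 3 to 60 N. Pads are 20 mm wide; open, the fingers measure 119 mm over their backs; the gripper's body (75 mm by 180 mm) begins 59 mm behind the grasp point.
Start: joints at [1.208, 0.491, 1.559, -0, 1.092, -0.106], TCP at [158.718, 604.511, 404.761] pointing down, gripper open.
Joint ranges: [-3.1, 3.1], [-0.84, 2.19], [0.05, 2.79], [-1.13, 4.28], [0.06, 2.93], [-2.69, 2.69]. Speed limits (rad/s): [2.22, 2.22, 2.79, 3.14, 3.14, 3.14].

## Interface

Orientations are given as [roll, pitch, yaw] about the fixed x, y, z axes, in that order (R = Rz(yaw) Ry(pitch) Rx(roll)).
In Python, from cell import env, read_camera, search_frame, cut_out gives the robot as it stands. The module is installed in compiled form; this text tells all that it offers.
- The arm moves only by the tool move_arm, never from a script. Its argument "commands" is a list of rows, each a list of 3 entries, a list of its own where there are three numbers: the shift along the world's x, y, z normalised to -1 to 1, where 1 is 0.03 m, then the turn about the world's z normalised to -1 to 1, where 1 is 0.08 rad, then the opening, from -1 (shut) to 1 (fully open), so that 0 is half open. A call has 1 to 20 rows; each row shifts and turns the commanded pose from where the row before left it; what a row does not reach is not made up. A row lasts 1/12 s, in which the tool goes at most 41.7 mm and 7.16 degrees, less where a joint would pass 70% of its speed; a pose out of reach is approached as far as the arm can. A call with a number of a shift or a turn outside -1 to 1 is refused whole. A call with a gripper value outside its range is refused whole. The fingers move at their own pace and stop on an object; the grip force is fixed at half the most. Time passes only in rows, so rows that do not move let the fingers close. It gives the time, the measured TCP pose, the force, the opening and the grip force at its end, in the units of the state.
- env.state(): the state, without advancing time (a new reading comes with each control period).
- read_camera(name): name is "side" or "top" or "wrist"; returns a dict with "image" (420x560x3 uint8, red, green, blue), "fx", "fy", "cx", "cy" (pixels), "rvec" (rotation vector, rad) and "tvec" (3), from world to camera coordinates, as OpenCV has them. Camera axes: x right, y down, z forward; pixel columns grow to the right and rows downward; lengths in mm; the calibration is good to about 2 mm. A picture is of the moment at which its call begins. There is no depth.
- env.job_done(): hands the job in; it is judged then, once.
Trained networks look in a picture, given as the dict that the camera call returned (one of the last four; its "shot" number tells which), for a name from the list of things; names that differ only in an ending like _2 or _b are one class to them, and where a whole thing is asked for, a point or a joint stands for the part that bears it (a point fixed in the world has none). Each returns a list of dicts, best first, with "confidence" (0 to 1); they miss things now and then, are a little off and sometimes report something else, mostly with a low value. They report only what shows in the picture. A call takes as long as a camera call.
- search_frame(thing, picture): "at" ([column, row] in pixels, amid what is visible of it).
- cut_out(thing, picture): "region" (420x560 bool, what is visible of it) and "at" ([column, row] in pixels, amid what is visible of it).
The state is a dict: "t": time; "joints": joint angles; "qvel": joint speeds; "tau": joint torques, N m; "eef_pos": TCP position; "tcp_rot": TCP orientation; "ft_force": force on the tool from outside, world axes, zero at the start; "moment": the same for the moment, N m; "opening": opening from 0.0 (shut) to 1.0 (fully open); "grip_force": force on a finger pad.
Only numpy, scipy, OpenCV 4.12 (cv2) and the standard library are available. Lean on these libraries where they do the work, as an engineer would, in place of code of your own. Each camera call takes 0.05 s, during which the arm holds its last target. There are 200 camera calls.

## Working session

There is one attempt and no reset: what is moved stays moved. The work goes in short steps, Python scripts to look and compute and a tool call to move; the robot and the scene stay as the last step left them, time stands still between calls to the robot, and variables do not carry over. Pictures are saved under pics/ and viewed, at most 10 in all, crops included, and the job is handed in when it is done.

Besides the shell and the picture viewer there is one more tool, called by a JSON object that holds its "fn" and its "kwargs", one argument or row to a line. move_arm: Moves the arm, as the interface text tells. Its arguments: {"type":"object","properties":{"commands":{"type":"array","items":{"type":"array"}}},"required":["commands"]}

```bash
mkdir -p pics
cat > h.py <<'E'
import numpy as np, cv2
from cell import env, read_camera, search_frame, cut_out
def P(c):
    R=cv2.Rodrigues(np.array(c["rvec"],float))[0]; t=np.array(c["tvec"],float).ravel()
    K=np.array([[c["fx"],0,c["cx"]],[0,c["fy"],c["cy"]],[0,0,1.]]); return K,R,t
def ray(c,uv):
    K,R,t=P(c); d=R.T@np.linalg.inv(K)@np.array([*uv,1.]); return -R.T@t, d/np.linalg.norm(d)
def onz(c,uv,z):
    o,d=ray(c,uv); return o+d*(z-o[2])/d[2]
def tri(cs,uvs):
    A=0;b=0
    for c,uv in zip(cs,uvs):
        o,d=ray(c,uv); M=np.eye(3)-np.outer(d,d); A=A+M; b=b+M@o
    return np.linalg.solve(A,b)
def proj(c,X):
    K,R,t=P(c); p=K@(R@np.array(X,float)+t); return p[:2]/p[2]
def save(c,n): cv2.imwrite("pics/"+n,c["image"][:,:,::-1])
E
python3 - <<'E'
from h import *
C={n:read_camera(n) for n in("side","top")}
for n,c in C.items():
    save(c,n+"0.png"); print(n,ray(c,(280,210)))
    for th in["mixer","gate","slot3","knob","timer","beaker","tape_roll","marker_black","forceps"]:
        r=search_frame(th,c)
        print(th,[(np.round(q["at"]),round(q["confidence"],2)) for q in r[:2]], np.round(onz(c,r[0]["at"],{"gate":76,"slot3":76,"knob":132}.get(th,10))) if r else "")
s=env.state();print(s["eef_pos"],s["tcp_rot"],s["t"])
k=[search_frame("knob",C[n])[0]["at"] for n in C]; print(tri(C.values(),k))
E
```

```text
side (array([225.33283172, 349.86114466, 630.84343069]), array([ 0.25900907, -0.76491732, -0.58975911]))
mixer [(array([271., 253.]), 0.98)] [ 465. -299.   10.]
gate [(array([270., 254.]), 0.82)] [ 442. -228.   76.]
slot3 [(array([269., 251.]), 0.68), (array([316., 310.]), 0.17)] [ 446. -235.   76.]
knob [(array([267., 227.]), 0.79), (array([269., 225.]), 0.33)] [ 450. -239.  132.]
timer [(array([319., 314.]), 0.92)] [ 326. -171.   10.]
beaker [(array([319., 219.]), 0.77), (array([273., 252.]), 0.2)] [ 397. -452.   10.]
tape_roll [(array([352., 274.]), 0.75)] [ 287. -294.   10.]
marker_black [(array([258., 301.]), 0.64), (array([319., 311.]), 0.27)] [ 443. -164.   10.]
forceps [(array([246., 310.]), 0.88)] [ 456. -134.   10.]
top (array([ 282.30046719, -288.12361947,  943.5024859 ]), array([ 0.18931261, -0.02346658, -0.98163642]))
mixer [(array([272., 206.]), 0.68)] [ 471. -291.   10.]
gate [(array([268., 208.]), 0.58), (array([224., 260.]), 0.3)] [ 454. -282.   76.]
slot3 [(array([270., 208.]), 0.57)] [ 455. -287.   76.]
knob [(array([250., 204.]), 0.68)] [ 452. -243.  132.]
timer [(array([225., 262.]), 0.81)] [ 334. -180.   10.]
beaker [(array([329., 235.]), 0.89)] [ 402. -430.   10.]
tape_roll [(array([280., 284.]), 0.6)] [ 285. -312.   10.]
marker_black [(array([222., 212.]), 0.52)] [ 455. -167.   10.]
forceps [(array([267., 208.]), 0.47)] [ 466. -279.   10.]
[158.71411929 604.51579638 404.78427849] [3.14146979e+00 4.73191249e-06 2.88480105e+00] 1.0
[ 451.90873663 -243.19807997  128.39763129]
```

View pics/top0.png

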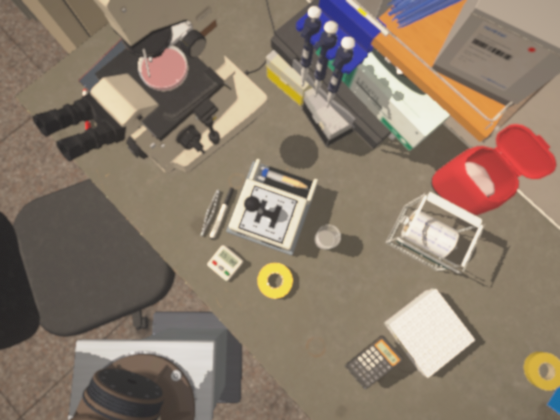

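View pics/side0.png

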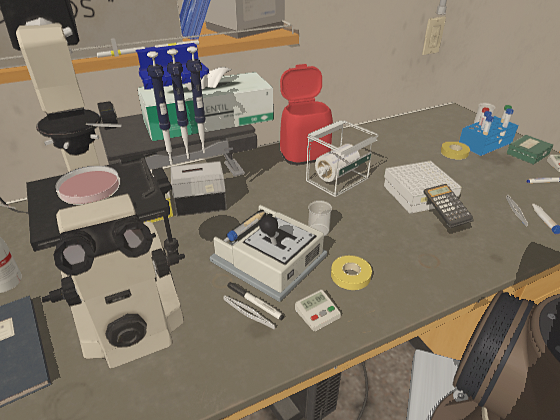

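The top view shows the mixer at about (272,206), yawed slightly clockwise, with the knob at (250,204) in the left slot. The side view agrees, with the knob at (267,227). The microscope stands left of the mixer, near the path the arm will take.

Run:
```python
from h import *
t=read_camera("top"); s=read_camera("side")
for a,b in [((62,150),(125,240)),((40,122),(75,250)),((162,65),(88,183))]: print(np.round(tri([t,s],[a,b])))
a=cv2.resize(t["image"][140:300,180:350],None,fx=4,fy=4,interpolation=cv2.INTER_CUBIC)[:600]
cv2.imwrite("pics/tc.png",a[:,:,::-1])
m=cut_out("mixer",t)[0]["region"]; k=cut_out("knob",t)[0]; print(k["at"],k["region"].sum())
print(cv2.minAreaRect(np.argwhere(m)[:,::-1].astype(np.float32)))
```

```text
[500.  62. 325.]
[541.  97. 331.]
[682. -80. 278.]
[248.7, 203.2] 197
((270.8704833984375, 206.37342834472656), (70.41328430175781, 78.10630798339844), 19.133642196655273)
```

View pics/tc.png

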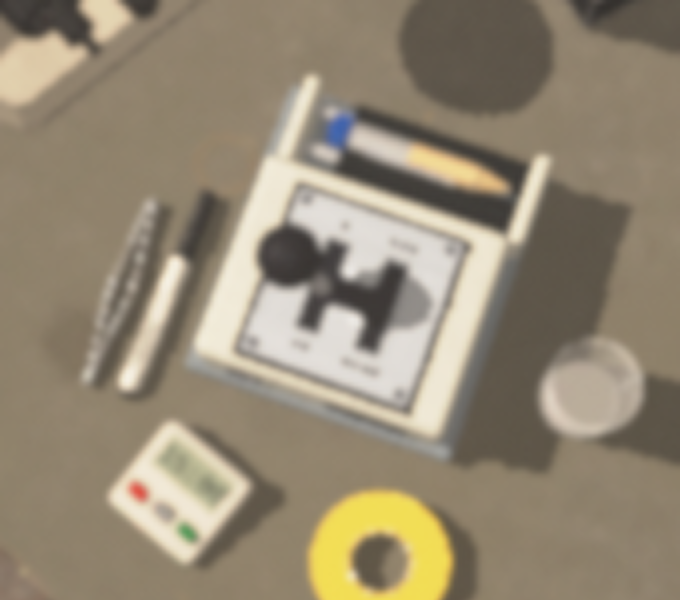

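The crop shows the plate corners at crop (300,185), (470,245), (410,410) and (237,350). The knob is at (289,255), and the H centre is near (355,293).

Run:
```python
from h import *
t=read_camera("top")
f=lambda u,v,z: onz(t,(180+u/4,140+v/4),z)
c=np.array([f(*p,76) for p in [(300,185),(470,245),(410,410),(237,350)]])
ctr=c.mean(0); print(np.round(c),np.round(ctr))
d=(c[0]-c[3]+c[1]-c[2]); e=(c[0]-c[1]+c[3]-c[2]); print(np.degrees(np.arctan2(d[1],d[0])),np.degrees(np.arctan2(-e[0],e[1])),np.linalg.norm(d)/2,np.linalg.norm(e)/2)
yaw=np.arctan2(d[1]-e[0],d[0]+e[1]); print(yaw)
R=np.array([[np.cos(yaw),np.sin(yaw)],[-np.sin(yaw),np.cos(yaw)]])
k=f(289,255,131); print("knob",k,"local",R@(k-ctr)[:2], "H",f(355,293,76))
np.save("m.npy",[*ctr[:2],yaw])
s=env.state(); print(s["tcp_rot"][2],s["t"])
```

```text
[[ 504. -250.   76.]
 [ 471. -349.   76.]
 [ 375. -315.   76.]
 [ 408. -217.   76.]] [ 440. -283.   76.]
-19.10498388249776 -18.584385968742488 101.75446505615601 103.72768191278666
-0.32885817163833775
knob [ 451.59744294 -247.85949653  131.        ] local [ 0.06959358 37.11692304] H [ 441.60342431 -283.29222881   76.        ]
2.884799808304185 1.35
```

{"fn": "move_arm", "kwargs": {
  "commands": [
    [[0,0,1],0,-1],
    [[0,0,1],0,-1],
    [[0,0,1],0,-1],
    [[0,0,1],0,-1],
    [[0,-1,1],0,-1],
    [[0,-1,1],0,-1],
    [[0,-1,1],0,-1],
    [[0.5,-1,0],0,-1],
    [[1,-1,0],0,-1],
    [[1,-1,0],0,-1],
    [[1,-1,0],0,-1],
    [[1,-1,0],0,-1],
    [[1,-1,0],0,-1],
    [[1,-1,0],0,-1],
    [[1,-1,0],0,-1],
    [[0.7,-1,0],0,-1],
    [[0.5,-1,0],0,-1],
    [[0.5,-1,0],0,-1]
  ]
}}

```text
t: 2.85
eef_pos: [431.7, 188.1, 613.1]
tcp_rot: [3.141, 0.0, 2.884]
ft_force: [0.2, 0.1, 0.2]
opening: 0.007
grip_force: 0.0
```

{"fn": "move_arm", "kwargs": {
  "commands": [
    [[0,-1,0],-0.9,-1],
    [[0,-1,0],0,-1],
    [[0,-1,0],0,-1],
    [[0,-1,0],0,-1],
    [[0,-1,0],0,-1],
    [[0,-1,0],0,-1],
    [[0,-1,0],0,-1],
    [[0,-1,0],0,-1],
    [[0,-1,0],0,-1],
    [[0,-1,0],0,-1],
    [[0.3,-1,0],0,-1],
    [[0.4,-1,-1],0,-1],
    [[0.4,-1,-1],0,-1],
    [[0,-0.2,-1],0,-1],
    [[0,0,-1],0,-1],
    [[0,0,-1],0,-1],
    [[0,0,-1],0,-1],
    [[0,0,0],0,-1]
  ]
}}

```text
t: 4.35
eef_pos: [462.0, -202.7, 432.0]
tcp_rot: [3.14, -0.008, 2.812]
ft_force: [-0.0, 0.7, 0.4]
opening: 0.007
grip_force: 0.0
```

```bash
cat > look.py <<'E'
import sys
from h import *
n=sys.argv[1]; cx,cy,yaw=np.load("m.npy"); R=np.array([[np.cos(yaw),np.sin(yaw)],[-np.sin(yaw),np.cos(yaw)]])
L=lambda p:np.round(R@(np.array(p)[:2]-[cx,cy]),1)
C=[read_camera(q) for q in("wrist","top","side")]
save(C[0],"w%s.png"%n)
uv=[]
for c in C:
    r=search_frame("knob",c); uv.append(r[0]["at"] if r else None)
    if r: print(np.round(r[0]["at"]),r[0]["confidence"],L(onz(c,r[0]["at"],131)))
    g=search_frame("gate",c); 
    if g: print(" gate",np.round(g[0]["at"]),g[0]["confidence"],L(onz(c,g[0]["at"],76)))
ok=[i for i in range(3) if uv[i] is not None]
if len(ok)>1:
    X=tri([C[i] for i in ok],[uv[i] for i in ok]); print("tri",L(X),X)
s=env.state(); print("tool local",L(s["eef_pos"]),s["eef_pos"],s["tcp_rot"][2],s["t"],s["ft_force"])
E
python3 look.py 1
```

```text
[236. 214.] 0.68 [-0.4 37.8]
 gate [215. 203.] 0.83 [2.2 5.1]
[248. 208.] 0.52 [-12.4  42.4]
 gate [276. 216.] 0.57 [  1.8 -18.3]
[265. 227.] 0.59 [-0.4 47.7]
 gate [270. 252.] 0.75 [-13.6  48.8]
tri [-4.1 42.4] [ 449.32353557 -241.47056115  130.37201732]
tool local [-4.1 83.4] [ 462.60137608 -202.72822203  437.43735789] 2.812916152320208 4.8 [0.44300328 0.85934209 0.01077355]
```

View pics/w1.png

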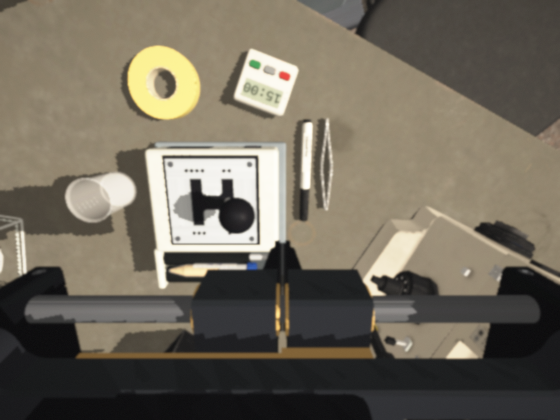

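The wrist view shows the plate with corners at (162,155), (258,155), (259,244) and (162,246), and the knob ball at (237,215). The cross channel is near row 202, and the left slot is visible on the operator's side at column 227.

Run:
```python
from h import *
w=read_camera("wrist")
cx,cy,yaw=np.load("m.npy"); R=np.array([[np.cos(yaw),np.sin(yaw)],[-np.sin(yaw),np.cos(yaw)]])
I=w["image"]; cv2.imwrite("pics/wc.png",cv2.resize(I[135:265,140:290],None,fx=4,fy=4,interpolation=cv2.INTER_CUBIC)[:,:,::-1])
L=lambda p:np.round(R@(np.array(p)[:2]-[cx,cy]),1)
c=np.array([onz(w,p,76) for p in[(162,155),(258,155),(259,244),(162,246)]])
print(L(c.mean(0)),[L(q) for q in c])
k=cut_out("knob",w)[0]["region"].astype(np.uint8)
k=cv2.morphologyEx(k,cv2.MORPH_OPEN,np.ones((15,15),np.uint8))
(u,r)=cv2.minEnclosingCircle(np.argwhere(k)[:,::-1].astype(np.float32)); print(u,r,L(onz(w,u,131)),L(onz(w,(237,215),131)))
for p in [(202,179),(202,224),(227,179)]: print(L(onz(w,p,76)))
```

```text
[ 6.3 -2. ] [array([-48.1, -52.4]), array([-48.1,  55.2]), array([59.3, 54. ]), array([ 62. , -64.9])]
(236.21641540527344, 209.5746307373047) 18.626535415649414 [-0.3 36.8] [ 5.4 37.3]
[-20.9  -9.6]
[ 33.5 -13.7]
[-20.9  19. ]
```

View pics/wc.png

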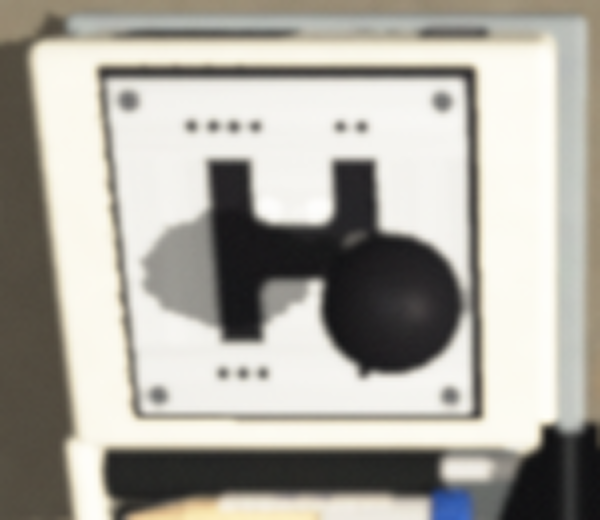

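The crop shows plate corners at (100,70), (473,70), (480,415) and (138,415), and the ball at (392,302). The shaft foot is at about (352,245), level with the cross channel (y≈250).

Run:
```python
from h import *
w=read_camera("wrist")
cx,cy,yaw=np.load("m.npy"); R=np.array([[np.cos(yaw),np.sin(yaw)],[-np.sin(yaw),np.cos(yaw)]])
L=lambda p:np.round(R@(np.array(p)[:2]-[cx,cy]),1)
f=lambda u,v,z:L(onz(w,(140+u/4,135+v/4),z))
c=np.array([f(*p,76) for p in[(100,70),(473,70),(480,415),(138,415)]]); print(c,c.mean(0))
print("knob",f(392,302,131),"cross",f(295,250,76),"slot ends",f(230,162,76),f(242,340,76),f(354,162,76))
# model fit: predicted knob px for f
for fo in(-.1,0,.1,.2):
    s=-.28; n=np.array([np.tan(fo),-np.tan(s),1]);n/=np.linalg.norm(n);p=n*125
    X=np.array([cx,cy,12+p[2]]);X[:2]+=R.T@p[:2]
    u=proj(w,X); print(fo,(u-[140,135])*4)
```

```text
[[-51.2 -48.5]
 [-51.2  55.6]
 [ 52.   55.4]
 [ 51.9 -48.4]] [0.375 3.525]
knob [ 0.3 38.6] cross [0.5 2.6] slot ends [-25.3 -14.3] [ 28. -15.] [-25.3  21.1]
-0.1 [372.22681331 254.228159  ]
0 [374.77078032 302.07871517]
0.1 [376.66674861 347.61146659]
0.2 [377.90437943 390.09760601]
```

{"fn": "move_arm", "kwargs": {
  "commands": [
    [[0.1,0,-0.5],0,-1],
    [[0,0,-1],0,-1],
    [[0,0,-1],0,-1],
    [[0,0,-1],0,-1],
    [[0,0,-0.6],0,-1],
    [[0,0,0],0,-1],
    [[0,0,0],0,-1]
  ]
}}

```text
t: 5.53
eef_pos: [465.9, -202.9, 313.3]
tcp_rot: [3.141, -0.001, 2.813]
ft_force: [-0.3, 0.4, -0.3]
opening: 0.003
grip_force: 0.0
```

```bash
python3 look.py 2 | tail -2
```

```text
tri [ 0.1 33.8] [ 450.56625542 -251.03963944  125.58966108]
tool local [-1.2 84.3] [ 465.61647733 -202.78155086  313.98522418] 2.812880837294355 5.9833 [-0.25324589 -0.42269979 -0.14759308]
```

{"fn": "move_arm", "kwargs": {
  "commands": [
    [[0.03,0,-0.3],0,-1],
    [[-0.04,-0.13,0],0,-1],
    [[-0.04,-0.13,0],0,-1],
    [[-0.04,-0.13,0],0,-1],
    [[-0.04,-0.13,0],0,-1],
    [[-0.04,-0.13,0],0,-1],
    [[-0.04,-0.13,0],0,-1],
    [[-0.04,-0.13,0],0,-1],
    [[-0.04,-0.13,0],0,-1],
    [[0,0,0],0,-1]
  ]
}}

```text
t: 6.82
eef_pos: [456.8, -234.7, 304.5]
tcp_rot: [-3.141, 0.0, 2.812]
ft_force: [0.3, 0.4, 0.7]
opening: 0.004
grip_force: 0.1
```

```bash
python3 look.py 3
```

```text
[231. 253.] 0.67 [-8.8 22. ]
 gate [202. 210.] 0.9 [-18.2  -7.2]
 gate [285. 225.] 0.89 [-11.4 -44.4]
[276. 223.] 0.73 [-10.   26.1]
 gate [265. 257.] 0.9 [-14.8  66.2]
tri [-6.3 21.2] [ 440.38862132 -260.87958909  126.12178434]
tool local [ 0.6 52. ] [ 456.96015001 -233.93738354  304.40487698] 2.8130058866923644 7.2667 [ 0.05250766 -0.81650442 -0.44949411]
```

{"fn": "move_arm", "kwargs": {
  "commands": [
    [[-0.04,-0.13,0],0,-1],
    [[-0.04,-0.13,0],0,-1],
    [[-0.04,-0.13,0],0,-1],
    [[-0.04,-0.13,0],0,-1],
    [[-0.04,-0.13,0],0,-1],
    [[-0.04,-0.13,0],0,-1],
    [[0,0,0],0,-1]
  ]
}}

```text
t: 7.85
eef_pos: [449.5, -258.2, 304.4]
tcp_rot: [-3.141, 0.0, 2.812]
ft_force: [1.0, 0.1, -0.1]
opening: 0.006
grip_force: 0.0
```

```bash
python3 look.py 4
```

```text
[232. 253.] 0.69 [-8.1 -2.3]
 gate [242. 205.] 0.81 [-21.1  -3.2]
[280. 216.] 0.49 [-1.5  1.5]
 gate [267. 256.] 0.75 [-14.7  60.2]
tri [-3.2 -1.7] [ 435.9881735  -283.59679488  128.02031409]
tool local [ 1.4 27.6] [ 449.77304215 -257.32475933  304.40360096] 2.8130166708365527 8.3 [-0.47566723 -0.53706992 -0.16501283]
```

View pics/w4.png

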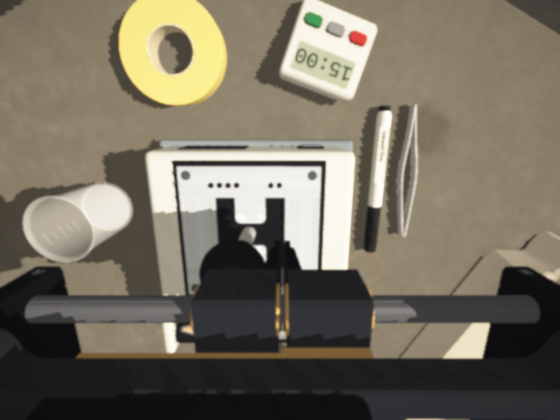

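The view shows the finger on the knob's left side and the lever about mid-gate, with the ball near (232,265). I'll keep pushing right.

{"fn": "move_arm", "kwargs": {
  "commands": [
    [[-0.04,-0.13,0],0,-1],
    [[-0.04,-0.13,0],0,-1],
    [[-0.04,-0.13,0],0,-1],
    [[-0.04,-0.13,0],0,-1],
    [[-0.04,-0.13,0],0,-1],
    [[-0.04,-0.13,0],0,-1],
    [[-0.04,-0.13,0],0,-1],
    [[0,0,0],0,-1]
  ]
}}

```text
t: 8.97
eef_pos: [441.1, -285.4, 304.3]
tcp_rot: [3.142, -0.0, 2.812]
ft_force: [-0.3, -0.3, -0.4]
opening: 0.007
grip_force: 0.0
```

```bash
python3 look.py 5
```

```text
[238. 250.] 0.57 [ -9.2 -27.4]
 gate [289. 203.] 0.77 [-22.    2.2]
 gate [284. 239.] 0.67 [-42.7 -52.1]
[265. 251.] 0.73 [-44.1  99.3]
 gate [262. 253.] 0.7 [-3.5 60.5]
tri [ 75.7 -53.4] [ 493.98176432 -357.93135692  -45.60410368]
tool local [ 2.3 -1. ] [ 441.39203997 -284.63139821  304.48840045] 2.8129779281915415 9.4167 [-0.33076406 -0.87240298 -0.3230745 ]
```

{"fn": "move_arm", "kwargs": {
  "commands": [
    [[-0.02,-0.05,0],0,-1],
    [[-0.02,-0.05,0],0,-1],
    [[0,0,0],0,-1],
    [[0,0,0],0,-1]
  ]
}}

```text
t: 9.75
eef_pos: [440.1, -287.8, 304.4]
tcp_rot: [3.141, -0.0, 2.813]
ft_force: [1.2, 0.9, -0.6]
opening: 0.007
grip_force: 0.4
```

{"fn": "move_arm", "kwargs": {
  "commands": [
    [[-0.01,-0.04,0],0,-1],
    [[0,0,0],0,-1],
    [[0,0,0],0,-1]
  ]
}}

```text
t: 10.0
eef_pos: [439.8, -289.0, 304.4]
tcp_rot: [3.141, -0.0, 2.813]
ft_force: [0.3, 0.9, -0.9]
opening: 0.006
grip_force: 0.6
```

{"fn": "move_arm", "kwargs": {
  "commands": [
    [[0.11,0.32,0],0,-1],
    [[0,0,0.7],0,-1],
    [[0,0,0.8],0,-1],
    [[0,0,0.8],0,-1],
    [[-0.69,-0.24,0],0,-1],
    [[-0.69,-0.24,0],0,-1],
    [[-0.69,-0.24,0],0,-1],
    [[0,0,0],0,-1],
    [[0,0,0],0,-1]
  ]
}}

```text
t: 10.75
eef_pos: [380.7, -300.8, 373.8]
tcp_rot: [-3.141, 0.001, 2.811]
ft_force: [-0.2, 0.1, -0.1]
opening: -0.0
grip_force: 0.0
```

```bash
python3 look.py 6;  python3 - <<'E'
import cv2
from h import *
t=read_camera("side"); a=t["image"][180:300,190:350]; w=cv2.imread("pics/w6.png")
b=cv2.resize(a,(560,420),interpolation=cv2.INTER_CUBIC)[:,:,::-1]
cv2.imwrite("pics/b6.png",np.vstack([cv2.resize(w,(400,300)),cv2.resize(b,(400,300))]))
E
```

```text
[301. 257.] 0.57 [-24.8 -21.8]
 gate [326. 226.] 0.95 [-31.7   5.4]
 gate [308. 183.] 0.44 [101.4 -61.8]
[289. 211.] 0.83 [ -5.1 -22.1]
 gate [269. 250.] 0.59 [-7.6 45.6]
tri [-16.  -19.5] [ 418.11660223 -296.2271423   131.69974344]
tool local [-49.4 -35.6] [ 381.32253085 -300.74490919  373.33766393] 2.813258326265372 11.2 [0.19762195 0.60347797 0.15918747]
```

View pics/b6.png

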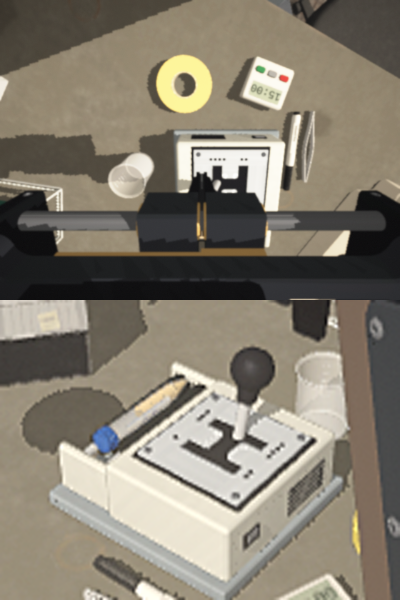

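The side crop shows the lever leaning right, its shaft mid-way along the right slot and its ball at crop (252,67). I'll lower the fingers behind it and push forward.

{"fn": "move_arm", "kwargs": {
  "commands": [
    [[0,0,-0.8],0,-1],
    [[0,0,-0.8],0,-1],
    [[0,0,-0.7],0,-1],
    [[0,0,0],0,-1],
    [[0.13,-0.04,0],0,-1],
    [[0.13,-0.04,0],0,-1],
    [[0.13,-0.04,0],0,-1],
    [[0.13,-0.04,0],0,-1],
    [[0.13,-0.04,0],0,-1],
    [[0.13,-0.04,0],0,-1],
    [[0.13,-0.04,0],0,-1],
    [[0.13,-0.04,0],0,-1],
    [[0,0,0],0,-1]
  ]
}}

```text
t: 12.33
eef_pos: [412.8, -310.7, 304.5]
tcp_rot: [3.142, 0.0, 2.813]
ft_force: [-1.8, 0.1, 0.6]
opening: 0.003
grip_force: 0.5
```

```bash
python3 look.py 7
```

```text
[284. 332.] 0.76 [ 26.  -35.1]
 gate [346. 217.] 0.78 [-29.7  10.4]
[282. 216.] 0.74 [-4.3 -0.7]
 gate [267. 254.] 0.64 [-11.5  57.3]
tri [ 31.2 -35.2] [ 457.67158641 -326.3006063   105.59606995]
tool local [-17.  -34.9] [ 412.1746419  -310.54271511  304.44930447] 2.812614998150122 12.7833 [-0.17248044 -0.28621176  0.40392793]
```

Force is about 2 N, so it is pushing normally; I'll carry on gently.

{"fn": "move_arm", "kwargs": {
  "commands": [
    [[0.13,-0.04,0],0,-1],
    [[0.13,-0.04,0],0,-1],
    [[0.13,-0.04,0],0,-1],
    [[0.13,-0.04,0],0,-1],
    [[0.13,-0.04,0],0,-1],
    [[0.13,-0.04,0],0,-1],
    [[0,0,0],0,-1]
  ]
}}

```text
t: 13.37
eef_pos: [436.4, -317.9, 304.2]
tcp_rot: [3.141, 0.0, 2.813]
ft_force: [-1.0, 0.9, -1.0]
opening: 0.007
grip_force: 0.5
```

{"fn": "move_arm", "kwargs": {
  "commands": [
    [[0.06,-0.02,0],0,-1],
    [[0.06,-0.02,0],0,-1],
    [[0,0,0],0,-1]
  ]
}}

```text
t: 13.62
eef_pos: [439.5, -318.9, 304.4]
tcp_rot: [3.141, 0.0, 2.813]
ft_force: [-1.2, 1.2, -0.9]
opening: 0.007
grip_force: 0.9
```

{"fn": "move_arm", "kwargs": {
  "commands": [
    [[0.06,-0.02,0],0,-1],
    [[0,0,0],0,-1]
  ]
}}

```text
t: 13.78
eef_pos: [441.1, -319.5, 304.4]
tcp_rot: [3.141, -0.0, 2.813]
ft_force: [-1.7, 2.2, -1.8]
opening: 0.003
grip_force: 1.5
```

{"fn": "move_arm", "kwargs": {
  "commands": [
    [[0.04,-0.01,0],0,-1],
    [[0,0,0],0,-1]
  ]
}}

```text
t: 13.95
eef_pos: [442.0, -319.7, 304.3]
tcp_rot: [3.141, -0.001, 2.813]
ft_force: [-4.8, 2.0, -1.9]
opening: 0.005
grip_force: 2.7
```

```bash
python3 look.py 8|tail -1
```

```text
tool local [ 14.1 -34. ] [ 441.94324042 -319.73026127  304.29885393] 2.812768249158241 14.4 [-5.37196022  1.87363681 -2.48896537]
```

{"fn": "move_arm", "kwargs": {
  "commands": [
    [[0.03,-0.01,0],0,-1],
    [[0,0,0],0,-1]
  ]
}}

```text
t: 14.57
eef_pos: [442.7, -319.9, 304.2]
tcp_rot: [3.141, -0.002, 2.813]
ft_force: [-7.1, 1.4, -2.6]
opening: 0.003
grip_force: 3.7
```

The force has climbed to about 7 N at the expected end position, so the lever is at its stop. I'll back off and check.

{"fn": "move_arm", "kwargs": {
  "commands": [
    [[-0.2,0.07,0],0,-1],
    [[-0.6,0.2,0],0,-1],
    [[-0.6,0.2,0],0,-1],
    [[0,0,1],0,-1],
    [[0,0,1],0,-1],
    [[0,0,1],0,-1],
    [[0,0,1],0,-1],
    [[-0.3,0.9,0.5],0,-1],
    [[-0.3,0.9,0],0,-1],
    [[0,0.9,0],0,-1],
    [[0,0,0],0,-1],
    [[0,0,0],0,-1]
  ]
}}

```text
t: 15.57
eef_pos: [383.1, -224.3, 440.4]
tcp_rot: [-3.141, 0.003, 2.814]
ft_force: [0.5, 0.2, 0.1]
opening: 0.004
grip_force: 0.0
```

Run:
```python
from h import *
t=read_camera("top");s=read_camera("side");w=read_camera("wrist")
A=cv2.resize(s["image"][180:300,190:350],(400,300),interpolation=cv2.INTER_CUBIC)
B=cv2.resize(t["image"][150:270,200:360],(400,300),interpolation=cv2.INTER_CUBIC)
cv2.imwrite("pics/f.png",np.hstack([np.vstack([A,B]),np.vstack([cv2.resize(w["image"],(400,300)),0*A])])[:,:,::-1])
cx,cy,yaw=np.load("m.npy"); R=np.array([[np.cos(yaw),np.sin(yaw)],[-np.sin(yaw),np.cos(yaw)]])
for fo in(0.2,.3,.34):
    n=np.array([np.tan(fo),-np.tan(.28),1]);n/=np.linalg.norm(n);p=n*125
    X=np.array([cx,cy,12+p[2]]);X[:2]+=R.T@p[:2]
    print(fo,R@(X[:2]-[cx,cy]),"side",(proj(s,X)-[190,180])*2.5,"top",(proj(t,X)-[200,150])*2.5,"wrist",proj(w,X)*400/560)
```

```text
0.2 [ 23.90258305 -33.90700976] side [227.2160013   57.82085271] top [217.83976916 136.59464453] wrist [156.25869968 206.94943423]
0.3 [ 35.62040145 -33.11218952] side [215.23347466  55.97106064] top [221.31743668 124.46215696] wrist [157.58324316 212.69103414]
0.34 [ 40.23367785 -32.7061407 ] side [210.49950214  55.62601254] top [222.5557483  119.77104945] wrist [158.19162216 214.7777871 ]
```

View pics/f.png

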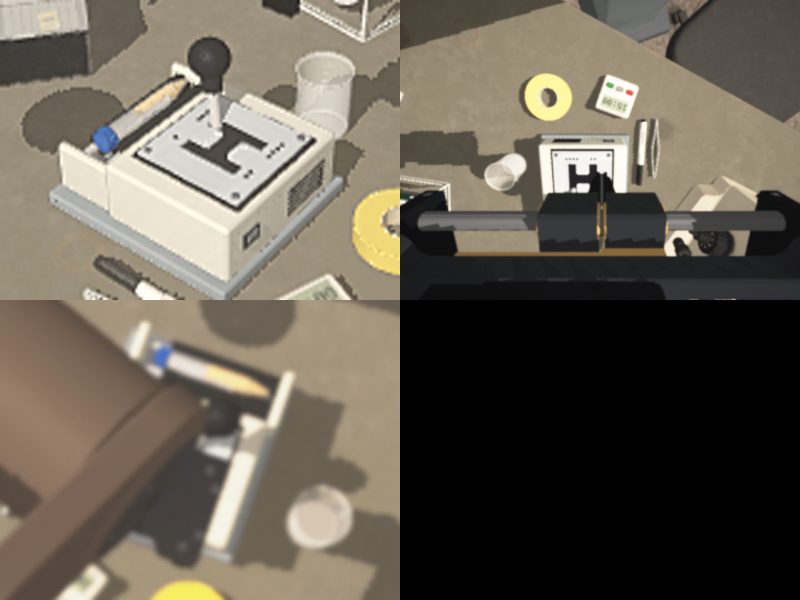

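In the side crop the ball is at (209,57), and the model puts it at (210,56) when fully home. The lever is in slot 3, nothing around the mixer has moved, and the robot is clear.

```bash
python3 -c "
from cell import env
print(env.job_done())"
```

```text
the job is handed in; nothing more can be done
None
```

The gear lever is fully home in the third slot (far right), moved only by pushing with at most about 8 N measured. The small things round the mixer look undisturbed, and the job is handed in; no verdict came back.

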